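# Release the pop-out T-handle of a storage case

## Task

Unlatch the metal storage case: press its round button gently until the flush T-handle pops out, then grip the handle and turn it clockwise until the latch is free, feeling for the soft stop and not forcing the handle against it. Let go so that the lid springs ajar, with the handle left out and turned, and do not shove the things standing around the case.

Things in the scene. Friction and masses are not known exactly. Their poses are not given: they have to be found in the camera images.
- case: A grey painted metal storage case, 180 mm deep, 220 wide, 124 tall, fixed on the worktop. Origin: centre of its underside; x points to the hinge side, y along its width to the left, z up. The lid (24 mm thick) is hinged along the far edge; set in it are a flush T-handle and, 80 mm to its right (-y), a round button.
- handle_axis (a point): Point on the T-handle's axis in the plane of the lid's upper face; moves with the lid, axes as the case's. The handle is a dark steel bar 80 x 12 x 12 mm on an 11 mm stem. Locked, it lies along y in a 19 x 88 mm recess, top level with the lid, not grippable. Popped out (spring, about 6 N), its underside is 22 mm and its top 34 mm above the lid; grip it across its 12 mm width from above.
- button_collar (a point): Centre of the button's round collar (36 mm across, 3 mm high), in the plane of the lid's upper face. The button is a steel cap 24 mm across whose top stands 11 to 17 mm above this point, differently each time, not measured. Travel 7 mm: 2.5 N at first, about 6 N at 4.5 mm where the catch lets go, 7.5 N at the bottom, then hard. Over 20 N damages it. The handle stays out when it is let go.
- handle_pop (a joint): how far the T-handle stands out, m: 0 flush and locked, 0.034 fully popped out.
- handle_turn (a joint): turn of the T-handle, rad: 0 locked, grows clockwise seen from above. Turns only when popped out, with under 0.2 N m of drag, and stays where left. The latch frees the lid somewhere between 0.7 and 1.2 rad; a soft rubber stop follows 0.1 to 0.2 rad later, different on each case, not measured, felt as a moment rising by 6 N m per rad. 0.6 N m beyond the drag damages it.
- lid (a joint): lid angle, rad: 0 shut. Once the latch is free and nothing holds the handle down, a hinge spring (about 6 N upward at the handle) lifts the lid by itself to about 0.1 rad (handle up by 12 mm), where it floats.
- latte_cup_mid (a point): bystander: a white wide cup, 93 mm across, 59 mm tall, handle 120 mm over all; its centre, half-way up. Stands on the worktop within about 0.2 m of the case.
- lime_mid (a point): bystander: a green lime, 60 x 48 x 48 mm; its centre, half-way up. Stands on the worktop within about 0.2 m of the case.
- lemon_mid (a point): bystander: a yellow lemon, 78 x 55 x 56 mm; its centre, half-way up. Stands on the worktop within about 0.2 m of the case.
- honey_jar_mid (a point): bystander: a glass jar with white lid, 58 mm across, 99 mm tall; its centre, half-way up. Stands on the worktop within about 0.2 m of the case.
- kitchen_timer_mid (a point): bystander: a white round wind-up timer, 68 mm across, 60 mm tall; its centre, half-way up. Stands on the worktop within about 0.2 m of the case.

How it is judged (in metres and radians):
On the way, in this order (a step that is already met when the one before it is completed fails the run):
1. the T-handle has popped out, not yet turned (value of joint handle_pop above 0.028 m and value of joint handle_turn below 0.3 rad), for 0.2 s.
2. the popped-out handle has been turned clockwise (value of joint handle_pop above 0.02 m and value of joint handle_turn above 0.6 rad), for 0.2 s.
At the end, for the whole second after the job is handed in: The lid stands ajar by itself at 0.03 rad or more and is at rest (under 0.1 rad/s), the T-handle is out by more than 25 mm and turned more than 0.6 rad (value of joint lid above 0.03 rad and velocity of joint lid between -0.1 and 0.1 rad/s and value of joint handle_pop above 0.025 m and value of joint handle_turn above 0.6 rad); the robot touches nothing.
It fails at once if the button is pressed with more than 20 N (contact force between anything else and button above 20 N).
It fails at once if the handle is forced against its stop (more than 24 N at the stop, about 0.6 N m) (contact force between handle_turn_c1 and buffer_c0 above 24 N).
It fails at once if a bystander is shoved by more than 30 mm (distance of any of latte_cup_mid, lime_mid, lemon_mid, honey_jar_mid, kitchen_timer_mid from where it was at the start of the episode above 0.03 m).
It also fails if it takes over 64 s, if anything falls off the work surface, if the arm or the gripper's body presses on something with over 40 N, if the wrist force passes 120 N, or if a joint passes its speed limit or range.

## Robot

A 6-joint arm with a two-finger parallel gripper is mounted at the origin on a cart in front of the work surface, level with it; the furniture and walls round the work are solid. World frame = base frame: x ahead of the robot, y to its left, z up, the work surface at z = 0. Lengths are in mm, angles in rad, forces in N, time in s.
With the tool pointing down it reaches from about 275 to 1000 mm from the base axis. Payload 8.4 kg.
Tool frame: the origin (TCP) lies on the centre line of the jaws, within the pads' length; the fingertips stand r.tip_reach ahead of it and the grasp point (between the pads) lies 11 mm behind it (r.tip_reach is the distance from the TCP to the fingertips, in mm); z points along the fingers, y is the line along which they close (so a half turn about z gives the same grasp; the last joint's range is limited). The gripper opens to 85 mm and grips with 20 to 120 N. Pads are 22 mm wide; open, the fingers measure 114 mm over their backs; the gripper's body (76 mm by 85 mm) begins 54 mm behind the grasp point. The pads swing forward as they close: fully open they stand 13 mm farther back than shut.
Start: joints at [1.128, 0.353, 1.633, -0, 1.155, -0.002], TCP at [266.663, 565.26, 210.581] pointing down, gripper open.
Joint ranges: [-2.63, 2.63], [-0.92, 2.1], [0.06, 2.66], [-1.3, 4.44], [0, 2.69], [-3.02, 3.02]. Speed limits (rad/s): [2.22, 2.22, 2.79, 3.14, 3.14, 3.14].

## Interface

Orientations are given as [roll, pitch, yaw] about the fixed x, y, z axes, in that order (R = Rz(yaw) Ry(pitch) Rx(roll)).
In Python, from rig import r gives the robot as it stands.
- The arm moves only by the tool carry_out, never from a script. Its argument "targets" is a list of rows, each an object with "dp": the shift along the tool's x, y, z in mm, a list of three; "yaw": the turn about the tool's z in degrees. A call has 1 to 12 rows; each row is the pose to reach, as a shift and turn from the pose commanded when the call began, along the tool's axes at that moment; what a row does not reach only later rows make up. A row lasts 1/8 s, in which the tool goes at most 62.5 mm and 10.7 degrees, less where a joint would pass 70% of its speed; a pose out of reach is approached as far as the arm can. A call with a gripper value outside its range is refused whole. "fingers" is the opening, from -1 (shut) to 1 (fully open), so that 0 is half open, set as the call begins (left out, the last holds). The fingers move at their own pace and stop on an object; "grip_force" is the grip in N (left out, the last holds). Time passes only in rows, so rows that repeat a pose let the fingers close. It gives the time, the measured TCP pose, the force, the opening and the grip force at its end, in the units of the state.
- r.sense(): the state, without advancing time (a new reading comes with each control period).
- r.grab_frame(name): name is "side" or "top" or "wrist"; returns the picture (420x560x3 uint8, red, green, blue); there is no depth.
- r.get_calibration(name): a dict with "fx", "fy", "cx", "cy" (pixels), "dist_coeffs" ([k1, k2, p1, p2, k3] as OpenCV has them; the pictures are not rectified), "rvec" (rotation vector, rad) and "tvec" (3), from world to camera coordinates, as OpenCV has them. Camera axes: x right, y down, z forward; pixel columns grow to the right and rows downward; lengths in mm; the calibration is good to about 2 mm. A picture is of the moment at which its call begins: read the wrist's pose just before it. get_calibration takes no time and is no camera call; for the wrist camera it gives the pose at the moment of the call.
- r.sign_off(): hands the job in; it is judged then, once.
The state is a dict: "clock": time; "qpos": joint angles; "qvel": joint speeds; "joint_efforts": joint torques, N m; "eef_pos": TCP position; "tcp_rot": TCP orientation; "contact_force": force on the tool from outside, world axes, zero at the start; "wrist_torque": the same for the moment, N m; "opening": opening from 0.0 (shut) to 1.0 (fully open); "grasp_force": force on a finger pad.
Only numpy, scipy, OpenCV 4.12 (cv2) and the standard library are available. Lean on these libraries where they do the work, as an engineer would, in place of code of your own. Each camera call takes 0.05 s, during which the arm holds its last target. There are 200 camera calls.

## Working session

There is one attempt and no reset: what is moved stays moved. The work goes in short steps, Python scripts to look and compute and a tool call to move; the robot and the scene stay as the last step left them, time stands still between calls to the robot, and variables do not carry over. Pictures are saved under pics/ and viewed, at most 10 in all, crops included, and the job is handed in when it is done.

Besides the shell and the picture viewer there is one more tool, called as name(argument=value, ...), one argument or row to a line, values as JSON. carry_out: Moves the arm, as the interface text tells. Its arguments: {"type":"object","properties":{"targets":{"type":"array","items":{"type":"object","properties":{"dp":{"type":"array","items":{"type":"number"}},"yaw":{"type":"number"}}}},"fingers":{"type":"number"},"grip_force":{"type":"number"}},"required":["targets"]}

```bash
mkdir -p pics; ls
python3 - <<'E'
from rig import r
import cv2
print(r.tip_reach, r.sense())
for n in("top","side"):
    im=r.grab_frame(n); cv2.imwrite(f"pics/{n}0.png",im[:,:,::-1]); print(n,r.get_calibration(n))
E
```

```text
pics
8.0 {'clock': 0.0, 'qpos': array([ 1.12760802e+00,  3.53646075e-01,  1.63418800e+00,  2.75917888e-07,
        1.15520282e+00, -2.44044448e-03]), 'qvel': array([0.00094851, 0.00049079, 0.0017963 , 0.0010698 , 0.00111037,
       0.00119238]), 'joint_efforts': array([-1.73364868e-03, -6.05232382e+01, -3.42070055e+01, -7.20464925e-06,
        9.04623274e-03, -3.12014674e-05]), 'eef_pos': array([266.42660819, 564.77282804, 209.83995802]), 'tcp_rot': array([-3.14014842e+00, -3.77685991e-06,  2.70084468e+00]), 'contact_force': array([-0.30643319,  0.74475377, -0.64770144]), 'wrist_torque': array([-0.01370932, -0.0130401 , -0.00590763]), 'grasp_force': 0.0, 'opening': 1.0007645220693573}
top {'fx': 524.2483289151642, 'fy': 524.2483289151642, 'cx': 275.44247511232584, 'cy': 203.1859795949664, 'dist_coeffs': array([0.02673185, 0.        , 0.        , 0.        , 0.        ]), 'rvec': array([ 2.13433638, -2.15140381,  0.12305765]), 'tvec': array([ 206.250675  ,  565.11355704, 1116.46029844])}
side {'fx': 503.2525835540618, 'fy': 503.2525835540618, 'cx': 282.62346050935145, 'cy': 207.7259530558091, 'dist_coeffs': array([0.03758991, 0.        , 0.        , 0.        , 0.        ]), 'rvec': array([ 2.1252084 , -0.64108024,  0.29985602]), 'tvec': array([-372.45954415,  381.16807092,  823.84493509])}
```

View pics/top0.png

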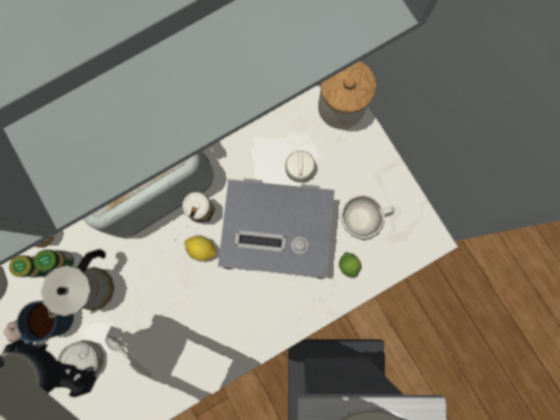

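View pics/side0.png

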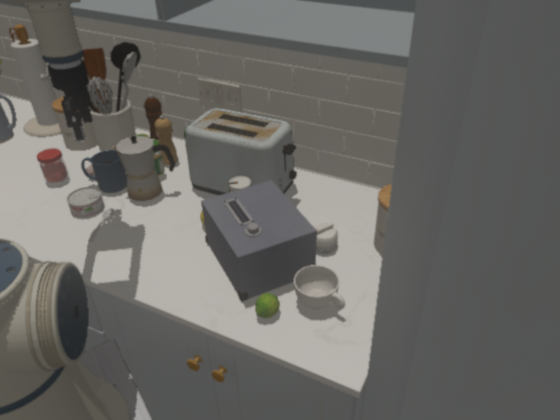

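The top view shows the case with its handle recess near (261,241), the button near (300,245), and the lid's corners near (229,182), (334,185), (329,276) and (220,267). The side view shows the handle at (239,211) and the button at (253,228). Next I'll measure these.

```bash
cat > h.py <<'E'
import numpy as np, cv2
from rig import r
def ray(c,uv):
    K=np.array([[c['fx'],0,c['cx']],[0,c['fy'],c['cy']],[0,0,1]])
    p=cv2.undistortPoints(np.array([[uv]],float),K,c['dist_coeffs'])[0,0]
    R=cv2.Rodrigues(c['rvec'])[0]; t=np.array(c['tvec']).ravel()
    return -R.T@t, R.T@np.array([p[0],p[1],1])
def plane(c,uv,z):
    o,d=ray(c,uv); return o+d*(z-o[2])/d[2]
def proj(c,P):
    K=np.array([[c['fx'],0,c['cx']],[0,c['fy'],c['cy']],[0,0,1]])
    return cv2.projectPoints(np.array(P,float).reshape(-1,3),c['rvec'],c['tvec'],K,c['dist_coeffs'])[0][:,0]
E
python3 - <<'E'
from h import *
c=r.get_calibration("top")
im=cv2.imread("pics/top0.png"); g=cv2.cvtColor(im,cv2.COLOR_BGR2GRAY)
m=np.zeros_like(g); m[228:254,230:290]=(g[228:254,230:290]<40)
n,l,s,ce=cv2.connectedComponentsWithStats(m); print(s,ce)
i=1+s[1:,4].argmax(); ys,xs=np.where(l==i); rr=cv2.minAreaRect(np.c_[xs,ys].astype(np.float32)); print(rr)
H=plane(c,rr[0],124); print("handle",H)
bx=cv2.boxPoints(rr); P=np.array([plane(c,b,124) for b in bx]); print(P.round(1))
B=plane(c,(300,245),131);print("btn",B)
for uv in[(229,182),(334,185),(329,276),(220,267)]: print(plane(c,uv,124).round(1))
# bystanders
for n_,uv,z in[("timer",(300,166),50),("cup",(363,217),59),("lime",(349,265),25),("lemon",(201,248),28),("honey",(197,207),99)]: print(n_,plane(c,uv,z).round())
cs=r.get_calibration("side")
print(proj(cs,[H,B]))
cr=cv2.resize(im[170:290,205:345],None,fx=5,fy=5,interpolation=cv2.INTER_CUBIC); cv2.imwrite("pics/c1.png",cr)
E
```

```text
[[     0      0    560    420 235200]] [[279.5 209.5]]Traceback (most recent call last):
  File "<stdin>", line 6, in <module>
ValueError: attempt to get argmax of an empty sequence
```

Run:
```python
from h import *
c=r.get_calibration("top")
im=cv2.imread("pics/top0.png"); g=cv2.cvtColor(im,cv2.COLOR_BGR2GRAY)
cr=cv2.resize(im[170:290,205:345],None,fx=5,fy=5,interpolation=cv2.INTER_CUBIC); cv2.imwrite("pics/c1.png",cr)
sub=g[228:254,230:290]; T=int((sub.min()+np.median(sub))/2); print(sub.min(),np.median(sub),T)
m=np.zeros_like(g); m[228:254,230:290]=(sub<T)
n,l,s,ce=cv2.connectedComponentsWithStats(m); print(s)
i=1+s[1:,4].argmax(); ys,xs=np.where(l==i); rr=cv2.minAreaRect(np.c_[xs,ys].astype(np.float32)); print(rr)
H=plane(c,rr[0],124); print("handle",H)
bx=cv2.boxPoints(rr); P=np.array([plane(c,b,124) for b in bx]); print(P.round(1))
B=plane(c,(300,245),131);print("btn",B)
for uv in[(229,182),(334,185),(329,276),(220,267)]: print(plane(c,uv,124).round(1))
for n_,uv,z in[("timer",(300,166),50),("cup",(363,217),59),("lime",(349,265),25),("lemon",(201,248),28),("honey",(197,207),99)]: print(n_,plane(c,uv,z).round())
cs=r.get_calibration("side")
print(proj(cs,[H,B]))
```

```text
47 126.0 86
[[     0      0    560    420 234900]
 [   239    235     42     12    300]]
((259.7657470703125, 240.475341796875), (41.19346618652344, 7.275592803955078), 6.009005546569824)
handle [479.47070022 232.4094052  124.        ]
[[476.9 274.7 124. ]
 [491.5 273.2 124. ]
 [482.1 190.1 124. ]
 [467.5 191.8 124. ]]
btn [469.31833162 151.27975292 131.        ]
[600.3 295.5 124. ]
[591.9  79.9 124. ]
[407.4  93.9 124. ]
[426.7 312.7 124. ]
timer [648. 147.  50.]
cup [532.  13.  59.]
lime [431.  42.  25.]
lemon [470. 367.  28.]
honey [552. 365.  99.]
[[237.7042192  210.99987355]
 [252.0102741  229.06167837]]
```

View pics/c1.png

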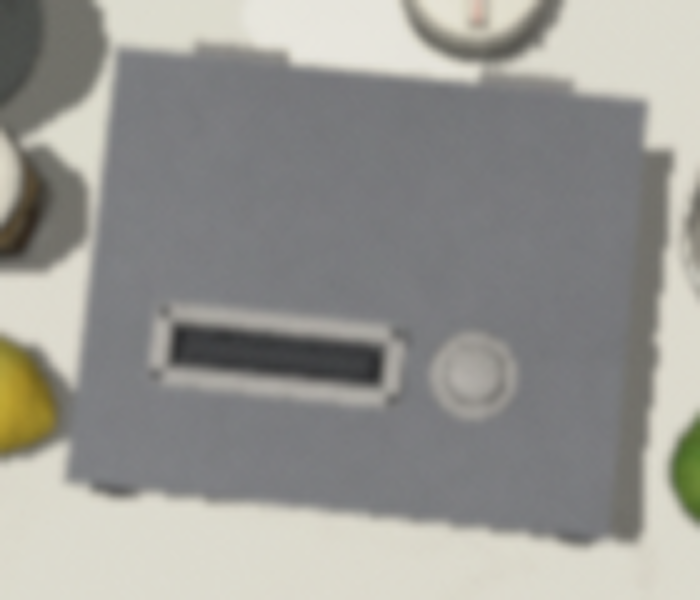

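The dark bar's centre gives the handle axis at about (479,232,124) and the case yaw at about -0.113 rad. The button is about (470,152). The side view agrees to within 1 px. I'll move above the button and shut the fingers.

carry_out(
  targets=[
    {"dp":[-20,-16,0],"yaw":5},
    {"dp":[-55,-44,0],"yaw":12},
    {"dp":[-95,-76,0],"yaw":20},
    {"dp":[-135,-107,0],"yaw":28},
    {"dp":[-175,-139,0],"yaw":36},
    {"dp":[-215,-171,0],"yaw":44},
    {"dp":[-255,-203,0],"yaw":52},
    {"dp":[-295,-234,0],"yaw":60},
    {"dp":[-330,-262,0],"yaw":66},
    {"dp":[-352,-280,0],"yaw":70},
    {"dp":[-360,-286,0],"yaw":71.2},
    {"dp":[-360,-286,0],"yaw":71.2},
  ],
  fingers=-1,
  grip_force=20,
)

```text
clock: 1.6
eef_pos: [470.2, 153.0, 210.4]
tcp_rot: [-3.141, -0.0, 1.458]
contact_force: [0.6, -0.1, -0.1]
opening: -0.001
grasp_force: 0.0
```

Run:
```python
from h import *
s=r.sense(); print(s['clock'],s['eef_pos'],s['tcp_rot'],s['contact_force'],s['opening'])
c=r.get_calibration("wrist"); im=r.grab_frame("wrist")
cv2.imwrite("pics/w1.png",im[:,:,::-1])
print(proj(c,[[479.5,232.4,124],[470,152,127]]))
```

```text
1.6 [470.15464825 152.97814464 210.42763803] [-3.14117380e+00 -8.95674061e-05  1.45804290e+00] [ 0.59296827 -0.05086893 -0.13404934] -0.0009404724218814418
[[284.87072842  93.88399056]
 [284.25970408 208.26301827]]
```

View pics/w1.png

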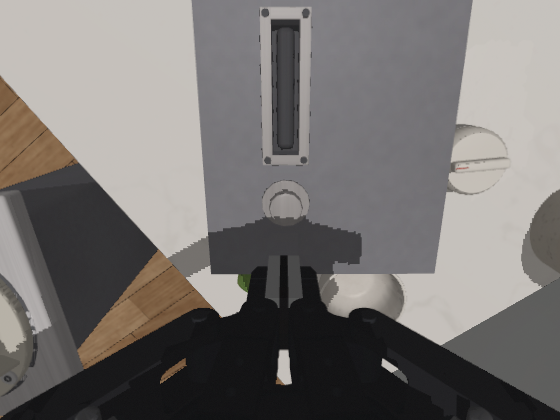

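The wrist view shows the recess bezel spanning rows 8–165 around column 286, the collar at about (285.5,203.5), and the cap top at about (286,207). I'll cast rays from these.

Run:
```python
from h import *
c=r.get_calibration("wrist")
cs=r.get_calibration("side")
for n,uv,z in[("collar",(285.5,203),127),("cap",(286,208),138),("bar top end",(286,28),124),("bar bottom",(286,149),124),("bez TL",(261,8),124),("bez TR",(310,8),124),("bez BL",(263,165),124),("bez BR",(309,165),124)]:
    print(n,plane(c,uv,z).round(1))
print(proj(r.get_calibration("top"),[plane(c,(285.5,203),127),plane(c,(286,88),124)]))
```

```text
collar [471.1 156.5 127. ]
cap [471.4 156.1 138. ]
bar top end [484.5 273.4 124. ]
bar bottom [475.8 195.5 124. ]
bez TL [469.9 286.8 124. ]
bez TR [501.  283.3 124. ]
bez BL [458.1 185.9 124. ]
bez BR [491.1 182.2 124. ]
[[297.36279762 244.2220571 ]
 [257.68860596 240.0409287 ]]
```

carry_out(
  targets=[
    {"dp":[1,1,10]},
    {"dp":[1,1,25]},
    {"dp":[1,1,40]},
    {"dp":[1,1,52]},
    {"dp":[1,1,58]},
    {"dp":[1,1,60]},
    {"dp":[1,1,60]},
    {"dp":[1,1,60]},
  ],
)

```text
schema error: expected keys dp, yaw
```

carry_out(
  targets=[
    {"dp":[0,0,0.5]},
    {"dp":[0,0,1]},
    {"dp":[0,0,1.5]},
    {"dp":[0,0,2]},
    {"dp":[0,0,2]},
  ],
)

```text
schema error: expected keys dp, yaw
```

carry_out(
  targets=[
    {"dp":[1,1,10],"yaw":0},
    {"dp":[1,1,25],"yaw":0},
    {"dp":[1,1,40],"yaw":0},
    {"dp":[1,1,52],"yaw":0},
    {"dp":[1,1,58],"yaw":0},
    {"dp":[1,1,60],"yaw":0},
    {"dp":[1,1,60],"yaw":0},
    {"dp":[1,1,60],"yaw":0},
  ],
)

```text
clock: 2.65
eef_pos: [471.7, 154.0, 151.0]
tcp_rot: [3.141, -0.0, 1.458]
contact_force: [-0.9, 0.1, 0.1]
opening: 0.002
grasp_force: 0.0
```

carry_out(
  targets=[
    {"dp":[0,0,0.5],"yaw":0},
    {"dp":[0,0,1],"yaw":0},
    {"dp":[0,0,1.5],"yaw":0},
    {"dp":[0,0,2],"yaw":0},
    {"dp":[0,0,2],"yaw":0},
  ],
)

```text
clock: 3.28
eef_pos: [471.3, 153.9, 148.5]
tcp_rot: [-3.141, 0.0, 1.458]
contact_force: [-0.9, -0.5, 0.4]
opening: 0.002
grasp_force: 0.0
```

No contact yet. I'll continue in 2 mm steps.

carry_out(
  targets=[
    {"dp":[0,0,0.5],"yaw":0},
    {"dp":[0,0,1],"yaw":0},
    {"dp":[0,0,1.5],"yaw":0},
    {"dp":[0,0,2],"yaw":0},
    {"dp":[0,0,2],"yaw":0},
  ],
)

```text
clock: 3.9
eef_pos: [471.3, 153.9, 146.5]
tcp_rot: [-3.142, 0.0, 1.458]
contact_force: [-0.3, 0.2, -0.1]
opening: 0.001
grasp_force: 0.0
```

carry_out(
  targets=[
    {"dp":[0,0,0.5],"yaw":0},
    {"dp":[0,0,1],"yaw":0},
    {"dp":[0,0,1.5],"yaw":0},
    {"dp":[0,0,2],"yaw":0},
    {"dp":[0,0,2],"yaw":0},
  ],
)

```text
clock: 4.53
eef_pos: [471.3, 153.9, 144.5]
tcp_rot: [-3.141, 0.0, 1.458]
contact_force: [-1.0, 0.6, 0.1]
opening: -0.003
grasp_force: 0.0
```

carry_out(
  targets=[
    {"dp":[0,0,0.5],"yaw":0},
    {"dp":[0,0,1],"yaw":0},
    {"dp":[0,0,1.5],"yaw":0},
    {"dp":[0,0,2],"yaw":0},
    {"dp":[0,0,2],"yaw":0},
  ],
)

```text
clock: 5.15
eef_pos: [471.3, 153.9, 142.5]
tcp_rot: [-3.142, 0.0, 1.458]
contact_force: [0.1, 0.1, -1.4]
opening: 0.003
grasp_force: 0.0
```

carry_out(
  targets=[
    {"dp":[0,0,0.5],"yaw":0},
    {"dp":[0,0,1],"yaw":0},
    {"dp":[0,0,1.5],"yaw":0},
    {"dp":[0,0,2],"yaw":0},
    {"dp":[0,0,2],"yaw":0},
  ],
)

```text
clock: 5.78
eef_pos: [471.3, 153.9, 140.5]
tcp_rot: [-3.141, 0.0, 1.458]
contact_force: [-0.1, -0.6, 1.0]
opening: 0.004
grasp_force: 0.0
```

carry_out(
  targets=[
    {"dp":[0,0,0.5],"yaw":0},
    {"dp":[0,0,1],"yaw":0},
    {"dp":[0,0,1],"yaw":0},
  ],
)

```text
clock: 6.15
eef_pos: [471.3, 153.9, 139.5]
tcp_rot: [-3.141, 0.0, 1.458]
contact_force: [-0.7, 0.6, 0.4]
opening: -0.0
grasp_force: 0.0
```

Run:
```python
from h import *
s=r.sense(); print(s['clock'],s['eef_pos'],s['contact_force'],s['wrist_torque'],s['joint_efforts'])
im=r.grab_frame("side"); cv2.imwrite("pics/s1.png",cv2.resize(im[170:280,190:330,::-1],None,fx=5,fy=5,interpolation=cv2.INTER_CUBIC))
```

```text
6.15 [471.28755455 153.87734554 139.51598198] [-0.73501048  0.59134178  0.35063327] [-0.00442224  0.0244144   0.01166784] [ 6.20516876e-04 -4.68630874e+01 -2.88165647e+01  1.22888032e-04
 -8.79032712e-03  3.79544161e-06]
```

View pics/s1.png

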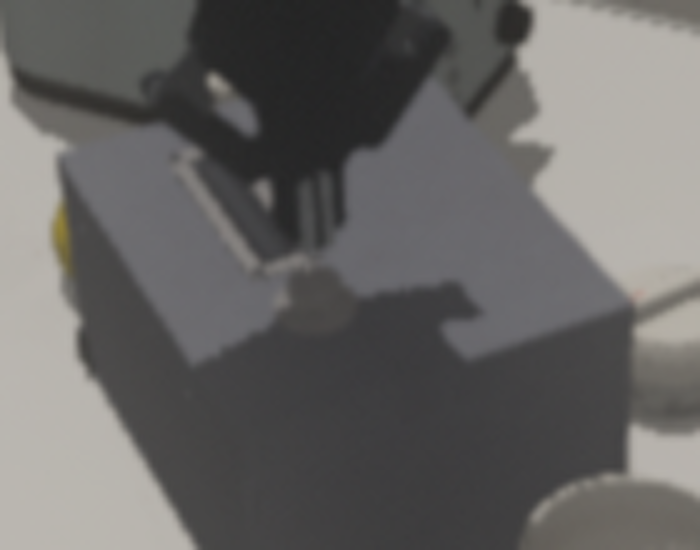

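The fingertips end at crop (315,255), which is about full-image pixel (253,221). The cap sits just below and in front of them at about (253,228). I'll compare this with the projections.

Run:
```python
from h import *
c=r.get_calibration("side")
P=r.sense()['eef_pos']
print(proj(c,[P+[0,0,-8],P,P+[0,0,8],[471,154,124],[471,154,135],[480,233.5,124]]), r.sense()['clock'])
im=cv2.imread("pics/side0.png"); 
cv2.imwrite("pics/s0c.png",cv2.resize(np.hstack([im[195:250,220:290],cv2.resize(cv2.imread("pics/s1.png"),(140,110))[25:80,30:100]]),None,fx=5,fy=5,interpolation=cv2.INTER_CUBIC))
o,d=ray(c,(253,221)); t=(P[2]-8-o[2])/d[2]; print(o+t*d)
```

```text
[[252.19553472 227.88251149]
 [251.98706497 224.87839291]
 [251.77662882 221.84718805]
 [252.23191178 230.7120403 ]
 [251.94629718 226.6091632 ]
 [237.67536554 210.67726275]] 6.2
[484.58966495 173.25424065 131.55683862]
```

View pics/s0c.png

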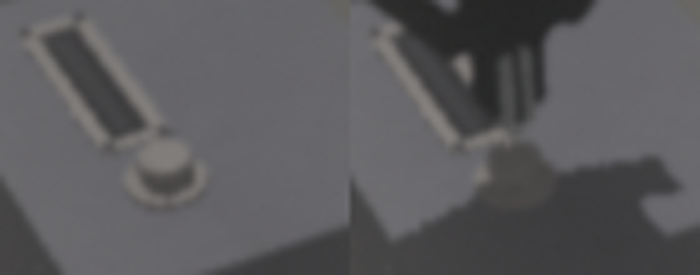

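The tips look clear of the cap by about 5 px. I'll check the wrist view for alignment before pressing on.

Run:
```python
from h import *
c=r.get_calibration("wrist"); P=r.sense()['eef_pos']
print(proj(c,[P+[0,0,-8],P,P+[0,0,5],[471,154,124],[471,154,135]]))
im=r.grab_frame("wrist"); cv2.imwrite("pics/w2.png",cv2.resize(im[100:360,180:390,::-1],None,fx=2.3,fy=2.3))
```

```text
[[284.54703493 250.56248815]
 [284.59387672 257.22769512]
 [284.62521702 261.68832719]
 [283.93452368 244.57079076]
 [283.96249143 253.17946208]]
```

View pics/w2.png

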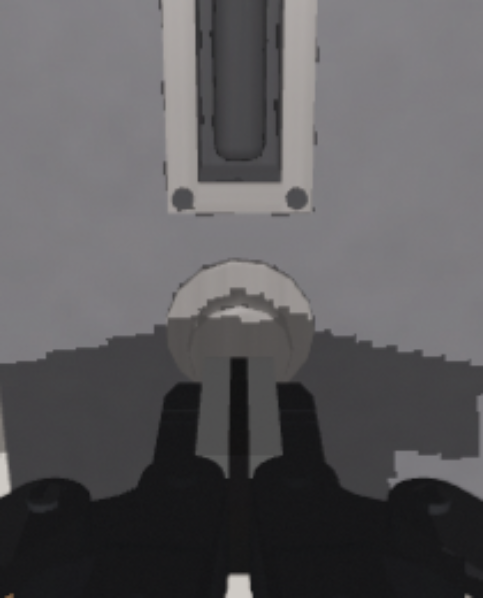

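The pads are centred on the cap in column 284 and still stand above it, so I'll keep descending with force checks.

carry_out(
  targets=[
    {"dp":[0,0,0.5],"yaw":0},
    {"dp":[0,0,1],"yaw":0},
    {"dp":[0,0,1.5],"yaw":0},
    {"dp":[0,0,2],"yaw":0},
    {"dp":[0,0,2],"yaw":0},
  ],
)

```text
clock: 6.88
eef_pos: [471.3, 153.9, 137.5]
tcp_rot: [-3.142, 0.0, 1.458]
contact_force: [-0.2, 0.3, -0.7]
opening: 0.0
grasp_force: 0.0
```

carry_out(
  targets=[
    {"dp":[0,0,0.5],"yaw":0},
    {"dp":[0,0,1],"yaw":0},
    {"dp":[0,0,1.5],"yaw":0},
    {"dp":[0,0,1.5],"yaw":0},
  ],
)

```text
clock: 7.38
eef_pos: [471.3, 153.9, 136.0]
tcp_rot: [-3.142, 0.0, 1.458]
contact_force: [-0.0, 0.4, -0.4]
opening: 0.001
grasp_force: 0.0
```

carry_out(
  targets=[
    {"dp":[0,0,0.5],"yaw":0},
    {"dp":[0,0,1],"yaw":0},
    {"dp":[0,0,1.5],"yaw":0},
    {"dp":[0,0,1.5],"yaw":0},
  ],
)

```text
clock: 7.88
eef_pos: [471.3, 153.9, 134.5]
tcp_rot: [-3.142, 0.0, 1.458]
contact_force: [-0.2, 0.1, -0.9]
opening: -0.006
grasp_force: 0.0
```

carry_out(
  targets=[
    {"dp":[0,0,0.5],"yaw":0},
    {"dp":[0,0,1],"yaw":0},
    {"dp":[0,0,1.5],"yaw":0},
    {"dp":[0,0,1.5],"yaw":0},
  ],
)

```text
clock: 8.38
eef_pos: [471.3, 153.9, 133.0]
tcp_rot: [-3.142, 0.0, 1.458]
contact_force: [1.0, 0.4, -0.1]
opening: -0.005
grasp_force: 0.0
```

carry_out(
  targets=[
    {"dp":[0,0,0.5],"yaw":0},
    {"dp":[0,0,1],"yaw":0},
    {"dp":[0,0,1.5],"yaw":0},
    {"dp":[0,0,1.5],"yaw":0},
  ],
)

```text
clock: 8.88
eef_pos: [471.3, 153.9, 131.5]
tcp_rot: [-3.142, 0.0, 1.458]
contact_force: [-0.4, -0.6, 0.6]
opening: -0.0
grasp_force: 0.0
```

carry_out(
  targets=[
    {"dp":[0,0,0.5],"yaw":0},
    {"dp":[0,0,1],"yaw":0},
    {"dp":[0,0,1.5],"yaw":0},
    {"dp":[0,0,1.5],"yaw":0},
  ],
)

```text
clock: 9.38
eef_pos: [471.3, 153.9, 130.0]
tcp_rot: [-3.142, 0.0, 1.458]
contact_force: [-0.4, -0.0, 0.3]
opening: -0.0
grasp_force: 0.0
```

carry_out(
  targets=[
    {"dp":[0,0,0.5],"yaw":0},
    {"dp":[0,0,1],"yaw":0},
    {"dp":[0,0,1.5],"yaw":0},
    {"dp":[0,0,1.5],"yaw":0},
  ],
)

```text
clock: 9.88
eef_pos: [471.3, 153.9, 128.5]
tcp_rot: [-3.141, 0.0, 1.458]
contact_force: [-0.0, 1.2, -0.3]
opening: 0.002
grasp_force: 0.0
```

Run:
```python
from h import *
s=r.sense(); print(s['clock'],s['eef_pos'],s['contact_force'],s['opening'],r.tip_reach)
im=r.grab_frame("side"); w=r.grab_frame("wrist")
a=cv2.resize(im[195:250,220:290,::-1],(560,440),interpolation=cv2.INTER_CUBIC)
cv2.imwrite("pics/sw3.png",np.hstack([cv2.resize(a,(400,314)),cv2.resize(w[200:290,230:345,::-1],(400,314))]))
```

```text
9.875 [471.2917269  153.86120199 128.51726125] [-0.02065122  1.16593231 -0.34463784] 0.0021849355380997217 8.0
```

View pics/sw3.png

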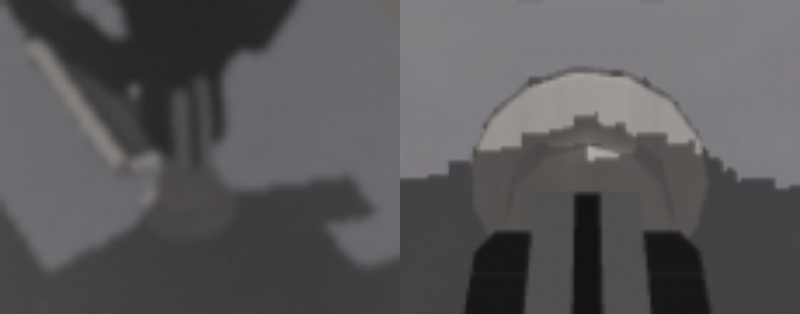

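The side crop shows the tips at about row 224 and the cap's centre at about row 226, so contact is only a few mm away. The wrist crop shows the pads centred on the cap.

carry_out(
  targets=[
    {"dp":[0,0,0.5],"yaw":0},
    {"dp":[0,0,1],"yaw":0},
    {"dp":[0,0,1.5],"yaw":0},
    {"dp":[0,0,1.5],"yaw":0},
  ],
)

```text
clock: 10.48
eef_pos: [471.3, 153.9, 127.0]
tcp_rot: [-3.141, 0.0, 1.458]
contact_force: [-0.4, -0.9, -0.1]
opening: -0.004
grasp_force: 0.0
```

carry_out(
  targets=[
    {"dp":[0,0,0.5],"yaw":0},
    {"dp":[0,0,1],"yaw":0},
    {"dp":[0,0,1.5],"yaw":0},
    {"dp":[0,0,1.5],"yaw":0},
  ],
)

```text
clock: 10.98
eef_pos: [471.3, 153.8, 125.5]
tcp_rot: [-3.141, 0.0, 1.458]
contact_force: [-0.2, 0.3, 0.6]
opening: 0.001
grasp_force: 0.0
```

carry_out(
  targets=[
    {"dp":[0,0,0.5],"yaw":0},
    {"dp":[0,0,1],"yaw":0},
    {"dp":[0,0,1.5],"yaw":0},
    {"dp":[0,0,1.5],"yaw":0},
  ],
)

```text
clock: 11.48
eef_pos: [471.3, 153.8, 124.1]
tcp_rot: [-3.142, 0.0, 1.458]
contact_force: [-1.2, 0.1, -0.2]
opening: -0.001
grasp_force: 0.0
```

carry_out(
  targets=[
    {"dp":[0,0,0.5],"yaw":0},
    {"dp":[0,0,1],"yaw":0},
    {"dp":[0,0,1.5],"yaw":0},
    {"dp":[0,0,1.5],"yaw":0},
  ],
)

```text
clock: 11.98
eef_pos: [471.3, 153.9, 122.5]
tcp_rot: [-3.142, 0.0, 1.458]
contact_force: [0.5, -0.2, -0.1]
opening: -0.001
grasp_force: 0.0
```

carry_out(
  targets=[
    {"dp":[0,0,0.5],"yaw":0},
    {"dp":[0,0,1],"yaw":0},
    {"dp":[0,0,1.5],"yaw":0},
    {"dp":[0,0,1.5],"yaw":0},
  ],
)

```text
clock: 12.48
eef_pos: [471.3, 153.9, 121.0]
tcp_rot: [-3.142, 0.0, 1.458]
contact_force: [0.3, -0.5, 0.7]
opening: -0.003
grasp_force: 0.0
```

Run:
```python
from h import *
s=r.sense(); print(s['clock'],s['eef_pos'],s['contact_force'],s['wrist_torque'],s['joint_efforts'])
im=r.grab_frame("side"); w=r.grab_frame("wrist")
np.save("w.npy",w)
cv2.imwrite("pics/sw4.png",np.hstack([cv2.resize(im[190:255,220:290,::-1],(400,371),interpolation=cv2.INTER_CUBIC),cv2.resize(w[190:297,230:345,::-1],(400,371))]))
```

```text
12.475 [471.30445688 153.87436204 121.02214007] [ 0.26685634 -0.52599803  0.67308097] [ 0.00187187  0.02482452 -0.03265717] [ 1.42812634e-03 -4.76429987e+01 -2.76480818e+01  2.13150652e-04
 -8.76829756e-03  2.21302827e-05]
```

View pics/sw4.png

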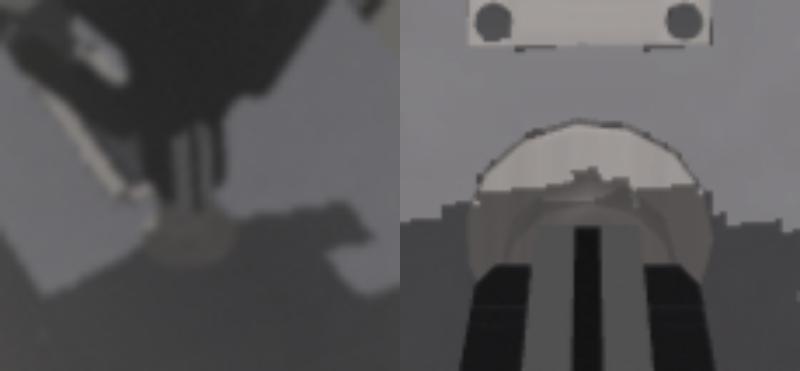

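The tips are now at row 226, level with the cap's top, so contact should be imminent. I'll go in small steps.

carry_out(
  targets=[
    {"dp":[0,0,0.5],"yaw":0},
    {"dp":[0,0,1],"yaw":0},
    {"dp":[0,0,1.5],"yaw":0},
    {"dp":[0,0,1.5],"yaw":0},
  ],
)

```text
clock: 13.08
eef_pos: [471.3, 153.9, 119.5]
tcp_rot: [-3.141, 0.0, 1.458]
contact_force: [-0.1, -0.2, -0.4]
opening: 0.003
grasp_force: 0.0
```

carry_out(
  targets=[
    {"dp":[0,0,0.5],"yaw":0},
    {"dp":[0,0,1],"yaw":0},
    {"dp":[0,0,1.5],"yaw":0},
    {"dp":[0,0,1.5],"yaw":0},
  ],
)

```text
clock: 13.58
eef_pos: [471.4, 153.9, 118.5]
tcp_rot: [3.141, -0.0, 1.458]
contact_force: [-2.3, -0.7, 5.4]
opening: 0.001
grasp_force: 3.0
```

carry_out(
  targets=[
    {"dp":[0,0,0.4],"yaw":0},
    {"dp":[0,0,0.8],"yaw":0},
    {"dp":[0,0,0.8],"yaw":0},
  ],
)

```text
clock: 13.95
eef_pos: [471.4, 153.9, 117.8]
tcp_rot: [3.141, -0.0, 1.458]
contact_force: [-1.9, -0.1, 7.8]
opening: -0.001
grasp_force: 3.8
```

carry_out(
  targets=[
    {"dp":[0,0,0.0],"yaw":0},
  ],
)

```text
clock: 14.08
eef_pos: [471.4, 153.9, 117.8]
tcp_rot: [3.141, -0.0, 1.458]
contact_force: [-2.8, 0.4, 6.5]
opening: 0.001
grasp_force: 3.8
```

carry_out(
  targets=[
    {"dp":[0,0,0.4],"yaw":0},
    {"dp":[0,0,0.8],"yaw":0},
    {"dp":[0,0,0.8],"yaw":0},
  ],
)

```text
clock: 14.45
eef_pos: [471.3, 153.9, 116.9]
tcp_rot: [3.142, -0.0, 1.458]
contact_force: [-2.0, -0.7, 7.2]
opening: 0.002
grasp_force: 3.4
```

Run:
```python
from h import *
print(r.sense()['contact_force'])
w=r.grab_frame("wrist"); w0=np.load("w.npy")
d=cv2.absdiff(w,w0).mean(2)
print([(k,d[k:k+20,230:345].mean().round(1)) for k in range(0,260,20)])
```

```text
[-2.02842929 -0.74696587  7.19716377]
[(0, np.float64(3.9)), (20, np.float64(4.0)), (40, np.float64(3.7)), (60, np.float64(3.2)), (80, np.float64(3.4)), (100, np.float64(3.2)), (120, np.float64(3.1)), (140, np.float64(3.3)), (160, np.float64(3.8)), (180, np.float64(8.0)), (200, np.float64(5.1)), (220, np.float64(5.9)), (240, np.float64(8.2))]
```

It hasn't popped yet. The force is 7 N, and I'll go deeper slowly.

carry_out(
  targets=[
    {"dp":[0,0,0.4],"yaw":0},
    {"dp":[0,0,0.8],"yaw":0},
    {"dp":[0,0,0.8],"yaw":0},
  ],
)

```text
clock: 14.88
eef_pos: [471.4, 153.9, 116.2]
tcp_rot: [3.141, -0.0, 1.458]
contact_force: [-2.4, 0.1, 7.8]
opening: 0.002
grasp_force: 3.8
```

carry_out(
  targets=[
    {"dp":[0,0,0.4],"yaw":0},
    {"dp":[0,0,0.8],"yaw":0},
    {"dp":[0,0,0.8],"yaw":0},
  ],
)

```text
clock: 15.25
eef_pos: [471.4, 153.9, 115.5]
tcp_rot: [3.141, -0.0, 1.458]
contact_force: [-3.2, -1.0, 7.9]
opening: -0.003
grasp_force: 4.3
```

Run:
```python
from h import *
print(r.sense()['contact_force'])
w=r.grab_frame("wrist"); w0=np.load("w.npy")
d=cv2.absdiff(w,w0).mean(2)
print([(k,d[k:k+20,230:345].mean().round(1)) for k in range(0,260,20)])
```

```text
[-3.2492188  -1.00273916  7.91526264]
[(0, np.float64(5.0)), (20, np.float64(5.0)), (40, np.float64(5.0)), (60, np.float64(4.3)), (80, np.float64(4.3)), (100, np.float64(4.2)), (120, np.float64(3.9)), (140, np.float64(4.2)), (160, np.float64(4.7)), (180, np.float64(10.7)), (200, np.float64(6.4)), (220, np.float64(6.6)), (240, np.float64(9.7))]
```

carry_out(
  targets=[
    {"dp":[0,0,0.4],"yaw":0},
    {"dp":[0,0,0.8],"yaw":0},
    {"dp":[0,0,0.8],"yaw":0},
  ],
)

```text
clock: 15.68
eef_pos: [471.4, 153.9, 114.5]
tcp_rot: [3.141, -0.0, 1.458]
contact_force: [-2.6, 0.4, 5.2]
opening: 0.0
grasp_force: 2.5
```

carry_out(
  targets=[
    {"dp":[0,0,0.4],"yaw":0},
    {"dp":[0,0,0.8],"yaw":0},
    {"dp":[0,0,0.8],"yaw":0},
  ],
)

```text
clock: 16.05
eef_pos: [471.4, 153.9, 113.6]
tcp_rot: [3.141, -0.0, 1.458]
contact_force: [-1.5, -0.7, 4.7]
opening: -0.005
grasp_force: 2.8
```

Run:
```python
from h import *
print(r.sense()['contact_force'])
w=r.grab_frame("wrist"); w0=np.load("w.npy")
d=cv2.absdiff(w,w0).mean(2)
print([(k,d[k:k+20,230:345].mean().round(1)) for k in range(0,260,20)])
```

```text
[-1.50679856 -0.73210471  4.74147716]
[(0, np.float64(8.9)), (20, np.float64(8.6)), (40, np.float64(9.6)), (60, np.float64(12.3)), (80, np.float64(13.4)), (100, np.float64(11.7)), (120, np.float64(9.1)), (140, np.float64(7.2)), (160, np.float64(7.4)), (180, np.float64(22.2)), (200, np.float64(10.1)), (220, np.float64(7.3)), (240, np.float64(12.8))]
```

The force fell from 7.9 to 4.7 N and the handle region changed in the picture, so the handle has popped out. I'll lift clear, open the fingers halfway and go over the handle. The shut tips actually sit about 15 mm above the reported TCP height.

carry_out(
  targets=[
    {"dp":[0,0,-5],"yaw":0},
    {"dp":[0,0,-18],"yaw":0},
    {"dp":[0,0,-35],"yaw":0},
    {"dp":[0,0,-52],"yaw":0},
    {"dp":[0,0,-60],"yaw":0},
    {"dp":[15,0,-60],"yaw":0},
    {"dp":[40,0,-60],"yaw":0},
    {"dp":[65,0,-60],"yaw":0},
    {"dp":[78,0,-60],"yaw":0},
    {"dp":[80,0,-60],"yaw":0},
    {"dp":[80,0,-60],"yaw":0},
  ],
  fingers=0,
)

```text
clock: 17.48
eef_pos: [480.0, 233.0, 173.0]
tcp_rot: [-3.141, 0.001, 1.458]
contact_force: [-0.4, 0.7, 0.2]
opening: 0.499
grasp_force: 0.0
```

Run:
```python
from h import *
s=r.sense(); print(s['clock'],s['eef_pos'],s['tcp_rot'],s['contact_force'],s['opening'])
c=r.get_calibration("wrist"); im=r.grab_frame("wrist"); S=r.grab_frame("side")
print(proj(c,[[480,233.5,158],[480,233.5,124]]),proj(r.get_calibration("side"),[[480,233.5,158]]))
cv2.imwrite("pics/h1.png",np.hstack([cv2.resize(im[:,90:480,::-1],(520,560)),cv2.resize(S[150:270,205:265,::-1],(280,560),interpolation=cv2.INTER_CUBIC)]))
```

```text
17.475 [480.03019156 233.04004213 172.96860686] [-3.14104057e+00  6.17424409e-04  1.45838661e+00] [-0.42762013  0.68511073  0.22427343] 0.49871914249655497
[[284.4279828  244.41573569]
 [284.31493368 222.7699395 ]] [[236.55806704 198.14294044]]
```

View pics/h1.png

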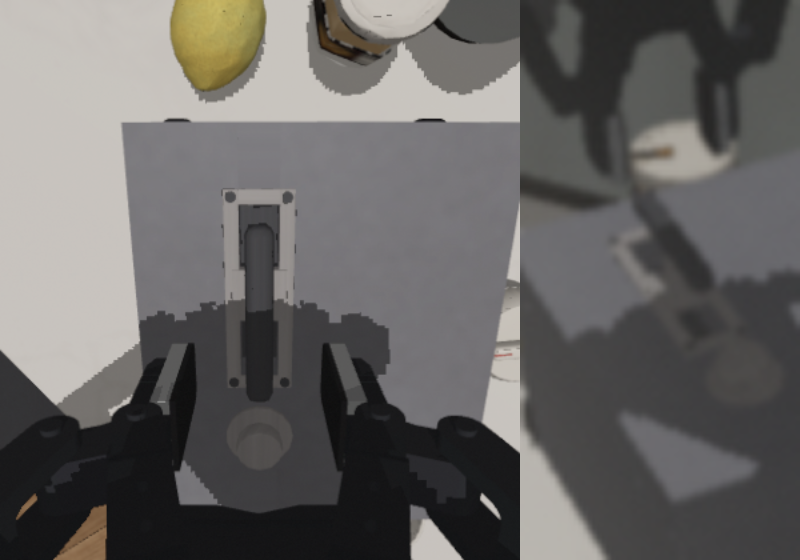

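The handle is out and lies midway between the fingers in column 284, with its ends at rows 169 and 300. I'll check where its middle is along the bar.

Run:
```python
from h import *
c=r.get_calibration("wrist")
for z in(146,152,158):
    a=plane(c,(284.3,169),z);b=plane(c,(284.3,300),z);print(z,a.round(1),b.round(1),((a+b)/2).round(1),np.linalg.norm(a-b).round(1))
a=plane(c,(284.5,146.5),124);b=plane(c,(284.5,290),124);print(((a+b)/2).round(1),np.linalg.norm(a-b).round(1))
print(r.sense()['clock'])
```

```text
146 [484.6 272.8 146. ] [475.2 190.1 146. ] [479.9 231.5 146. ] 83.3
152 [484.7 274.1 152. ] [475.6 194.  152. ] [480.2 234.  152. ] 80.6
158 [484.8 275.3 158. ] [476.1 197.8 158. ] [480.5 236.6 158. ] 78.0
[480.2 232.9 124. ] 98.8
17.575
```

carry_out(
  targets=[
    {"dp":[0,0,10],"yaw":0},
    {"dp":[0,0,22],"yaw":0},
    {"dp":[0,0,34],"yaw":0},
    {"dp":[0,0,44],"yaw":0},
    {"dp":[0,0,49],"yaw":0},
    {"dp":[0,0,51],"yaw":0},
    {"dp":[0,0,51],"yaw":0},
  ],
)

```text
clock: 18.45
eef_pos: [480.4, 233.4, 122.4]
tcp_rot: [3.141, -0.0, 1.458]
contact_force: [0.0, 0.0, -0.0]
opening: 0.501
grasp_force: 0.0
```

carry_out(
  targets=[
    {"dp":[0,0,0],"yaw":0},
    {"dp":[0,0,0],"yaw":0},
    {"dp":[0,0,0],"yaw":0},
    {"dp":[0,0,0],"yaw":0},
    {"dp":[0,0,0],"yaw":0},
    {"dp":[0,0,0],"yaw":0},
  ],
  fingers=-1,
  grip_force=20,
)

```text
clock: 19.2
eef_pos: [480.5, 233.5, 122.6]
tcp_rot: [3.141, -0.0, 1.458]
contact_force: [-0.8, 0.4, 5.9]
opening: 0.132
grasp_force: 26.2
```

```bash
python3 -c "
from h import *
s=r.sense();print(s['clock'],s['eef_pos'],s['tcp_rot'],s['contact_force'],s['wrist_torque'],s['opening'],s['qpos'])"
```

```text
19.2 [480.5084161  233.50859972 122.56591978] [ 3.14120295e+00 -2.78984275e-04  1.45814929e+00] [-0.77664525  0.3531814   5.85634628] [0.07650516 0.28107858 0.0403523 ] 0.13151713291082365 [4.49526897e-01 3.18306624e-01 1.90775881e+00 3.57353416e-05
 9.15048787e-01 5.62152207e-01]
```

Gripped, at about 11 mm opening. I'll turn while raising 2 mm to relieve the downward push.

carry_out(
  targets=[
    {"dp":[0,0,-1],"yaw":0},
    {"dp":[0,0,-2],"yaw":3},
    {"dp":[0,0,-2],"yaw":8},
    {"dp":[0,0,-2],"yaw":14},
    {"dp":[0,0,-2],"yaw":20},
    {"dp":[0,0,-2],"yaw":25},
    {"dp":[0,0,-2],"yaw":29},
    {"dp":[0,0,-2],"yaw":30},
    {"dp":[0,0,-2],"yaw":30},
  ],
)

```text
clock: 20.32
eef_pos: [480.3, 233.4, 123.2]
tcp_rot: [-3.142, 0.0, 0.936]
contact_force: [4.6, 3.7, -14.6]
opening: 0.131
grasp_force: 25.6
```

```bash
cat > st.py <<'E'
from h import *
s=r.sense();print(s['clock'],s['eef_pos'].round(1),s['tcp_rot'].round(3),s['contact_force'].round(1),s['wrist_torque'].round(3),s['opening'].round(3),s['grasp_force'])
E
python3 st.py
```

```text
Traceback (most recent call last):
  File "st.py", line 2, in <module>
    s=r.sense();print(s['clock'],s['eef_pos'].round(1),s['tcp_rot'].round(3),s['contact_force'].round(1),s['wrist_torque'].round(3),s['opening'].round(3),s['grasp_force'])
                                                                                                                                    ^^^^^^^^^^^^^^^^^^
AttributeError: 'float' object has no attribute 'round'
```

carry_out(
  targets=[
    {"dp":[0,0,1],"yaw":1},
    {"dp":[0,0,1.2],"yaw":3},
    {"dp":[0,0,1.2],"yaw":4},
    {"dp":[0,0,1.2],"yaw":4},
  ],
)

```text
clock: 20.82
eef_pos: [480.4, 233.4, 123.0]
tcp_rot: [3.141, -0.0, 0.865]
contact_force: [3.9, 1.3, -8.1]
opening: 0.13
grasp_force: 24.7
```

```bash
sed -i "s/s\['opening'\].round(3)/s['opening']/" st.py
python3 st.py
```

```text
20.825 [480.4 233.4 123. ] [ 3.141 -0.     0.865] [ 3.9  1.3 -8.1] [ 0.335 -0.62   0.274] 0.13008879388132027 24.682981967926025
```

carry_out(
  targets=[
    {"dp":[0,0,0.3],"yaw":1},
    {"dp":[0,0,0.6],"yaw":2},
    {"dp":[0,0,0.6],"yaw":3},
    {"dp":[0,0,0.6],"yaw":3},
  ],
)

```text
clock: 21.32
eef_pos: [480.6, 233.4, 122.8]
tcp_rot: [3.141, -0.001, 0.812]
contact_force: [2.2, 0.5, -0.5]
opening: 0.136
grasp_force: 25.5
```

```bash
python3 st.py
```

```text
21.325 [480.6 233.4 122.8] [ 3.141e+00 -1.000e-03  8.120e-01] [ 2.2  0.5 -0.5] [ 0.071 -0.357  0.142] 0.13615110930511098 25.481841266155243
```

carry_out(
  targets=[
    {"dp":[0,0,0],"yaw":1.3},
    {"dp":[0,0,0],"yaw":2.6},
    {"dp":[0,0,0],"yaw":4},
    {"dp":[0,0,0],"yaw":4},
  ],
)

```text
clock: 21.82
eef_pos: [480.5, 233.4, 122.7]
tcp_rot: [3.141, -0.0, 0.742]
contact_force: [2.1, -0.9, 3.2]
opening: 0.134
grasp_force: 25.9
```

```bash
python3 st.py
```

```text
21.825 [480.5 233.4 122.7] [ 3.141 -0.     0.742] [ 2.1 -0.9  3.2] [-0.161 -0.417 -0.016] 0.13381526582092707 25.90674877166748
```

carry_out(
  targets=[
    {"dp":[0,0,0],"yaw":1.3},
    {"dp":[0,0,0],"yaw":2.6},
    {"dp":[0,0,0],"yaw":4},
    {"dp":[0,0,0],"yaw":4},
  ],
)

```text
clock: 22.32
eef_pos: [480.5, 233.4, 122.6]
tcp_rot: [3.141, -0.0, 0.672]
contact_force: [2.7, -2.0, 4.9]
opening: 0.13
grasp_force: 26.0
```

```bash
python3 st.py
```

```text
22.325 [480.5 233.4 122.6] [ 3.141 -0.     0.672] [ 2.7 -2.   4.9] [-0.2   -0.559 -0.018] 0.1295633726445742 26.038026809692383
```

carry_out(
  targets=[
    {"dp":[0,0,0],"yaw":1.3},
    {"dp":[0,0,0],"yaw":2.6},
    {"dp":[0,0,0],"yaw":4},
    {"dp":[0,0,0],"yaw":4},
  ],
)

```text
clock: 22.82
eef_pos: [480.5, 233.4, 122.6]
tcp_rot: [3.141, -0.0, 0.602]
contact_force: [3.7, -2.5, 4.4]
opening: 0.133
grasp_force: 26.1
```

```bash
python3 st.py
```

```text
22.825 [480.5 233.4 122.6] [ 3.141 -0.     0.602] [ 3.7 -2.5  4.4] [-0.247 -0.703  0.034] 0.13251902989399844 26.109565794467926
```

carry_out(
  targets=[
    {"dp":[0,0,0],"yaw":1.3},
    {"dp":[0,0,0],"yaw":2.6},
    {"dp":[0,0,0],"yaw":4},
    {"dp":[0,0,0],"yaw":4},
  ],
)

```text
clock: 23.32
eef_pos: [480.5, 233.4, 122.6]
tcp_rot: [3.141, -0.0, 0.532]
contact_force: [5.0, -0.8, 5.7]
opening: 0.134
grasp_force: 26.2
```

```bash
python3 st.py
```

```text
23.325 [480.5 233.4 122.6] [ 3.141 -0.     0.532] [ 5.  -0.8  5.7] [-0.342 -0.829 -0.028] 0.13415356498629843 26.164573431015015
```

carry_out(
  targets=[
    {"dp":[0,0,0],"yaw":1.3},
    {"dp":[0,0,0],"yaw":2.6},
    {"dp":[0,0,0],"yaw":4},
    {"dp":[0,0,0],"yaw":4},
  ],
)

```text
clock: 23.82
eef_pos: [480.5, 233.3, 122.5]
tcp_rot: [3.141, -0.0, 0.462]
contact_force: [4.3, -2.0, 5.6]
opening: 0.131
grasp_force: 26.2
```

```bash
python3 st.py
```

```text
23.825 [480.5 233.3 122.5] [ 3.141 -0.     0.462] [ 4.3 -2.   5.6] [-0.304 -0.818 -0.011] 0.13115045596846364 26.165137588977814
```

carry_out(
  targets=[
    {"dp":[0,0,0],"yaw":1.3},
    {"dp":[0,0,0],"yaw":2.6},
    {"dp":[0,0,0],"yaw":4},
    {"dp":[0,0,0],"yaw":4},
  ],
)

```text
clock: 24.32
eef_pos: [480.5, 233.4, 122.5]
tcp_rot: [3.141, -0.0, 0.393]
contact_force: [4.3, -2.2, 4.6]
opening: 0.131
grasp_force: 26.3
```

```bash
python3 st.py
```

```text
24.325 [480.5 233.4 122.5] [ 3.141 -0.     0.393] [ 4.3 -2.2  4.6] [-0.28  -0.821  0.25 ] 0.1314319991518903 26.29218578338623
```

carry_out(
  targets=[
    {"dp":[0,0,0],"yaw":0.7},
    {"dp":[0,0,0],"yaw":1.2},
    {"dp":[0,0,0],"yaw":1.2},
  ],
)

```text
clock: 24.7
eef_pos: [480.5, 233.4, 122.5]
tcp_rot: [3.141, -0.0, 0.372]
contact_force: [5.2, -1.7, 5.3]
opening: 0.131
grasp_force: 26.8
```

```bash
python3 st.py
```

```text
24.7 [480.5 233.4 122.5] [ 3.141 -0.     0.372] [ 5.2 -1.7  5.3] [-0.288 -0.819  0.417] 0.13091790239695889 26.79251879453659
```

That's the soft stop: the moment rose from 0 to 0.42 N m. I'll back off a little and release.

carry_out(
  targets=[
    {"dp":[0,0,0],"yaw":-1.5},
    {"dp":[0,0,0],"yaw":-3},
    {"dp":[0,0,0],"yaw":-3},
  ],
)

```text
clock: 25.08
eef_pos: [480.5, 233.4, 122.6]
tcp_rot: [3.141, -0.0, 0.425]
contact_force: [4.7, -2.2, 4.1]
opening: 0.13
grasp_force: 26.2
```

carry_out(
  targets=[
    {"dp":[0,0,0],"yaw":0},
    {"dp":[0,0,0],"yaw":0},
    {"dp":[0,0,0],"yaw":0},
    {"dp":[0,0,0],"yaw":0},
    {"dp":[0,0,-5],"yaw":0},
    {"dp":[0,0,-15],"yaw":0},
    {"dp":[0,0,-35],"yaw":0},
    {"dp":[0,0,-60],"yaw":0},
    {"dp":[0,0,-85],"yaw":0},
    {"dp":[0,0,-100],"yaw":0},
    {"dp":[0,0,-100],"yaw":0},
    {"dp":[0,0,-100],"yaw":0},
  ],
  fingers=0.3,
)

```text
clock: 26.58
eef_pos: [479.9, 233.2, 221.7]
tcp_rot: [3.142, 0.001, 0.425]
contact_force: [-0.0, -0.1, -0.4]
opening: 0.649
grasp_force: 0.0
```

```bash
python3 st.py
python3 - <<'E'
from h import *
c=r.get_calibration("wrist"); w=r.grab_frame("wrist"); S=r.grab_frame("side")
cv2.imwrite("pics/end.png",np.hstack([cv2.resize(w[:,:,::-1],(440,330)),cv2.resize(S[160:290,190:330,::-1],(355,330))]))
E
```

```text
26.575 [479.9 233.2 221.7] [3.142e+00 1.000e-03 4.250e-01] [-0.  -0.1 -0.4] [0.078 0.011 0.038] 0.6490865156378272 0.0
```

I've used all ten views, so I'll check numerically whether the lid has risen by template-matching lid features against the first side picture.

Run:
```python
from h import *
c=r.get_calibration("side")
a=cv2.imread("pics/side0.png"); b=r.grab_frame("side")[:,:,::-1].copy()
M=lambda i: cv2.Canny(i,25,70).astype(np.float32)
def peak(n,u,v,h=10):
    t=a[v-h:v+h,u-h:u+h]; s=b[v-h-12:v+h+12,u-h-12:u+h+12]
    m=cv2.matchTemplate(s,t,cv2.TM_CCOEFF_NORMED); _,k,_,p=cv2.minMaxLoc(m); print(n,p[0]-12,p[1]-12,round(k,2))
peak("button",253,229,9); peak("front-left lid corner",*map(int,proj(c,[[427,313,124]])[0]),10)
peak("front-right lid corner",*map(int,proj(c,[[407,94,124]])[0]),10)
peak("bottom front-right",*map(int,proj(c,[[407,94,5]])[0]),10)
for P in([471,154,124],[407,94,124],[427,313,124]): print((proj(c,[np.array(P)+[0,0,13]])-proj(c,[P]))[0].round(1))
```

```text
button 0 2 0.45
front-left lid corner 1 0 0.91
front-right lid corner 1 -6 0.97
bottom front-right 0 0 0.98
[-0.3 -4.9]
[-0.5 -5. ]
[-0.7 -4.7]
```

The lid's front-right corner rose 6 px (match 0.97), which is about 16–18 mm, while the case's bottom corner stayed put. So the lid is ajar. I'll hand the job in.

```bash
python3 -c "
from rig import r
print(r.sign_off())"
```

```text
the job is handed in; nothing more can be done
None
```

I handed the job in: the button was pressed at about 8 N, the handle popped out and was turned about 1.0 rad, just short of its soft stop, and the lid stood ajar; the lid was confirmed only by side-view template matching (front-right corner up about 16–18 mm, front-left unclear), and the hand-in returned no verdict.

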